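Close up the blocks on the inspection carrier and lift it level

TASK

On the aluminium carrier, one of the two dark steel blocks has slid away from the carrier's central post: push it back along its channel until it is flush against the foot of the post, as the other block is. Then take the carrier by its post, lift it straight up about 10 cm off its rest, level all the way with both blocks on it, and finish the program while still holding it there, steady. Leave the other things on the bench where they are.

Things in the scene. Friction and masses are not known exactly. Their poses are not given: they have to be found in the camera images.
- rest: Fixed black rest under the carrier: base 216 (x) x 70 mm, 6 mm thick, and two cross bars whose tops, 25 mm above the bench, carry the carrier. Lugs 6 mm higher locate it at sides and ends with 3 to 4 mm play. Origin: centre of its underside, on the bench; x along its length, z up. Place and yaw vary; its length runs within about 40 degrees of left-right.
- carrier: Loose aluminium carrier, about 0.34 kg: plate 190 (x) x 46 (y) x 8 mm with a post in the middle. Origin: centre of its underside; x along its length, z up; starts 25 mm above the bench. Curbs along both long edges, 5 mm high and 4 mm thick (tops 13 mm above the origin), make an open-ended channel 34 mm wide. Carrier and blocks together weigh about 0.8 kg and balance about the post.
- post (a point): Middle of the grip of the carrier's post, 62 mm above the carrier's origin; axes as the carrier's. The grip is 26 (x) x 16 (y) mm, from 32 to 86 mm (top) above the carrier's origin: pinch it across y. Below it is the post's foot, 24 (x) x 30 (y) mm, from 8 to 32 mm above the origin.
- ring_block: Loose dark steel block 40 (x) x 30 (y) x 24 mm, about 0.24 kg, with a round boss 26 mm across and 9 mm high on top. Origin: centre of its underside, 8 mm above the carrier's origin; x along the channel. On either side of the post. Flush against the post's foot, its centre is 32 mm from the carrier's centre along x.
- slot_block: Loose dark steel block 40 (x) x 30 (y) x 24 mm, about 0.22 kg, with a lengthwise slot 10 mm wide in its top. Origin: as ring_block's. On the other side of the post; flush, its centre is 32 mm from the carrier's centre. One of the two blocks starts flush (within 1 mm), the other with a gap of 20 to 32 mm.
- ring_gauge: Bystander, leave alone: steel ring 48 mm across, 20 mm high, near the rest. Origin: centre of underside.
- vee_block: Bystander, leave alone: dark steel block 50 x 36 x 30 mm with a slot in its top, beyond the rest. Origin: centre of underside.
- loupe: Bystander, leave alone: black round magnifier 38 mm across, 36 mm high, beyond the rest. Origin: centre of underside.
- caliper: Bystander, leave alone: steel slide caliper 200 mm long lying flat beyond the rest, up to 10 mm high. Origin: under the middle of its beam.
- cleaner: Bystander, leave alone: white plastic bottle 52 mm across, 130 mm high, at the left. Origin: centre of underside.
- brush: Bystander, leave alone: hand brush lying at the right. Origin: on its underside.
- glass_plate: Bystander, leave alone: glass stage plate 110 x 110 x 6 mm lying at the right. Origin: centre of underside.

How it is judged (in metres and radians):
On the way:
1. both blocks are flush against the post's foot while the carrier is still on its rest (horizontal distance between each of ring_block, slot_block and carrier below 0.035 m and z of ring_block in the frame of carrier between 0.004 and 0.012 m and z of slot_block in the frame of carrier between 0.004 and 0.012 m and z of carrier in the frame of rest below 0.03 m), for 0.2 s.
At the end, for the whole second after the job is handed in: For the last second the fingers alone hold the carrier, 60 to 150 mm above the rest's bars, within 50 mm sideways of its centre, within 4.5 degrees of level, still (under 20 mm/s, 0.15 rad/s), both blocks in the channel, each within 3 mm of flush with the post (horizontal distance between each of ring_block, slot_block and carrier below 0.035 m and z of ring_block in the frame of carrier between 0.004 and 0.012 m and z of slot_block in the frame of carrier between 0.004 and 0.012 m and z of carrier in the frame of rest between 0.085 and 0.175 m and horizontal distance between carrier and rest below 0.05 m and angle between carrier's own z axis and vertical below 0.08 rad and linear speed of carrier below 0.02 m/s and angular speed of carrier below 0.15 rad/s and contact force between the fingers and carrier above 1 N and contact force between carrier and rest below 0.1 N and contact force between carrier and ring_gauge below 0.1 N and contact force between carrier and vee_block below 0.1 N and contact force between carrier and loupe below 0.1 N and contact force between carrier and caliper below 0.1 N and contact force between carrier and cleaner below 0.1 N and contact force between carrier and brush below 0.1 N and contact force between carrier and glass_plate below 0.1 N); the arm keeps its last pose, push and grip.
It fails at once if the carrier is tipped more than 12 degrees (angle between carrier's own z axis and vertical above 0.21 rad).
It fails at once if a bystander is moved more than 25 mm (distance of any of ring_gauge, vee_block, loupe, caliper, cleaner, brush, glass_plate from where it was at the start of the episode above 0.025 m).
It also fails if it takes over 50 s, if anything falls off the work surface, if the arm or the gripper's body presses on something with over 40 N, if the wrist force passes 120 N, or if a joint passes its speed limit or range.

ROBOT

A 7-joint arm with a two-finger parallel gripper is mounted at the origin on the work surface. World frame = base frame: x ahead of the robot, y to its left, z up, the work surface at z = 0. Lengths are in mm, angles in rad, forces in N, time in s.
With the tool pointing down it reaches from about 400 to 875 mm from the base axis. Payload 19.3 kg.
Tool frame: the origin (TCP) lies at the very end of the fingers, on their centre line; the grasp point (between the pads) lies 19 mm behind it; z points along the fingers, y is the line along which they close (so a half turn about z gives the same grasp; the last joint's range is limited). The gripper opens to 85 mm and grips with 20 to 120 N. Pads are 22 mm wide; open, the fingers measure 114 mm over their backs; the gripper's body (76 mm by 85 mm) begins 54 mm behind the grasp point. The pads swing forward as they close: fully open they stand 13 mm farther back than shut.
Start: joints at [-1.175, 0.521, -0.036, 1.599, 0.021, 1.021, -0.113], TCP at [280.727, 558.397, 231.291] pointing down, gripper open.
Joint ranges: [-2.91, 2.91], [-0.3, 2.13], [-1.5, 1.42], [0.17, 2.43], [-1.26, 4.41], [0.16, 1.93], [-2.52, 2.52]. Speed limits (rad/s): [1.89, 1.89, 2.39, 2.39, 3.01, 3.01, 3.01].

INTERFACE

Orientations are given as a 3x3 rotation matrix whose columns are the frame's x, y, z axes.
In Python, from workcell import robot gives the robot as it stands. Calls block until the motion is done:
- robot.movep(position, orientation): joint-space move of the TCP to a pose.
- robot.movel(position, frame=None, max_speed=150, guard=None): straight line of the TCP; frame=None keeps the orientation; max_speed is the mean speed in mm/s. With guard (N) it stops when the force on the tool has changed by that much, and returns True; else False.
- robot.goto_joints(angles): joint-space move.
- robot.open_gripper() and robot.clamp(): open the fingers fully, or close them until they stop; the grip force is fixed at half the most.
- robot.wait(seconds).
- robot.inverse_kinematics(position, orientation): joint angles nearest the present ones, or None.
- robot.read_state(): the state.
- robot.camera(name): name is "side" or "top" or "wrist"; returns a dict with "image" (480x640x3 uint8, blue, green, red), "range_z" (480x640 float32, mm along the optical axis (not along the pixel's ray), 0 where there is no reading), "fx", "fy", "cx", "cy" (pixels), "cam_to_world" (4x4, takes a point from camera to world coordinates). Camera axes: x right, y up, looking along -z (the intrinsics and any distortion apply to the point x, -y, -z); pixel columns grow to the right and rows downward; lengths in mm; the calibration is good to about 2 mm. A picture is of the moment at which its call begins.
A pose or a line that the arm cannot do raises robot.PlanningError and nothing moves.
- robot.finish_job(): hands the job in; it is judged then, once.
Trained networks look in a picture, given as the dict that the camera call returned (one of the last four; its "shot" number tells which), for a name from the list of things; names that differ only in an ending like _2 or _b are one class to them, and where a whole thing is asked for, a point or a joint stands for the part that bears it (a point fixed in the world has none). Each returns a list of dicts, best first, with "conf" (0 to 1); they miss things now and then, are a little off and sometimes report something else, mostly with a low value. They report only what shows in the picture. A call takes as long as a camera call.
- robot.recognise(picture, thing): "centre" ([column, row] in pixels, amid what is visible of it).
The state is a dict: "time": time; "qpos": joint angles; "qvel": joint speeds; "joint_efforts": joint torques, N m; "eef_pos": TCP position; "tool_rot": TCP orientation; "ft_force": force on the tool from outside, world axes, zero at the start; "torque": the same for the moment, N m; "finger_gap": finger opening in mm; "gripper_force": force on a finger pad.
Only numpy, scipy, OpenCV 4.12 (cv2) and the standard library are available. Lean on these libraries where they do the work, as an engineer would, in place of code of your own. Each camera call takes 0.05 s, during which the arm holds its last target. There are 200 camera calls.

## Working session

There is one attempt and no reset: what is moved stays moved. The work goes in short steps, each a Python script; the robot and the scene stay as the last script left them, time stands still between calls to the robot, and variables do not carry over. Pictures are saved under pics/ and viewed, at most 10 in all, crops included, and the job is handed in when it is done.

```bash
mkdir -p pics
cat > h.py <<'E'
import numpy as np, cv2
from workcell import robot
def world(p,mask_or_uv):
    uv=np.atleast_2d(mask_or_uv).astype(int)
    z=p["range_z"][uv[:,1],uv[:,0]].astype(float)
    K=np.array([[p["fx"],0,p["cx"]],[0,p["fy"],p["cy"]],[0,0,1]])
    x=(uv[:,0]-p["cx"])/p["fx"]*z; y=-(uv[:,1]-p["cy"])/p["fy"]*z
    P=np.c_[x,y,-z,np.ones(len(z))]@np.array(p["cam_to_world"]).T
    P[z<=0]=np.nan
    return P[:,:3]
def cloud(p):
    h,w=p["range_z"].shape
    v,u=np.mgrid[:h,:w]
    return world(p,np.c_[u.ravel(),v.ravel()]).reshape(h,w,3)
E
python3 - <<'E'
from h import *
for n in("top","side"):
    p=robot.camera(n); cv2.imwrite(f"pics/{n}1.png",p["image"]); print(n,[k for k in p])
    np.savez(f"{n}1.npz",**{k:v for k,v in p.items()})
    for t in("rest","carrier","post","ring_block","slot_block","ring_gauge","vee_block","loupe"):
        for r in robot.recognise(p,t)[:2]: print(t,np.round(r["centre"]),round(r["conf"],2),np.round(world(p,r["centre"])[0]))
E
```

```text
top ['image', 'range_z', 'fx', 'fy', 'cx', 'cy', 'cam_to_world', 'shot']
rest [298. 274.] 0.61 [540.  69.   9.]
carrier [291. 263.] 0.75 [556.  81.  79.]
post [290. 264.] 0.66 [555.  84.  69.]
post [269. 231.] 0.38 [650. 143.  14.]
ring_block [304. 259.] 0.56 [569.  53.  62.]
slot_block [266. 266.] 0.52 [555. 142.  51.]
ring_gauge [268. 231.] 0.6 [646. 144.  21.]
ring_gauge [302. 301.] 0.57 [474.  58.   3.]
vee_block [290. 264.] 0.65 [555.  84.  69.]
vee_block [267. 231.] 0.64 [650. 145.  17.]
loupe [304. 229.] 0.64 [651.  55.  38.]
side ['image', 'range_z', 'fx', 'fy', 'cx', 'cy', 'cam_to_world', 'shot']
rest [311. 248.] 0.76 [551.  51.   6.]
carrier [308. 228.] 0.75 [553.  67.  69.]
post [309. 231.] 0.63 [552.  55.  63.]
ring_block [316. 234.] 0.71 [560.  38.  60.]
ring_block [223. 166.] 0.69 [494. 458.  76.]
slot_block [290. 221.] 0.45 [536. 136.  51.]
ring_gauge [286. 258.] 0.76 [472.  60.   3.]
vee_block [318. 214.] 0.6 [649. 154.  14.]
loupe [340. 229.] 0.44 [642.  37.  37.]
```

View pics/top1.png

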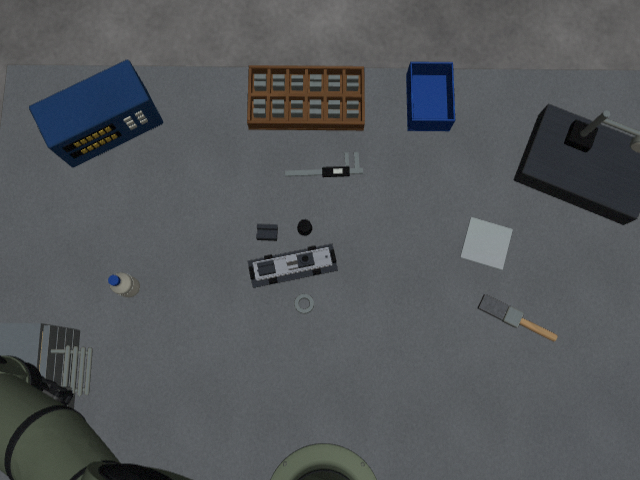

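View pics/side1.png

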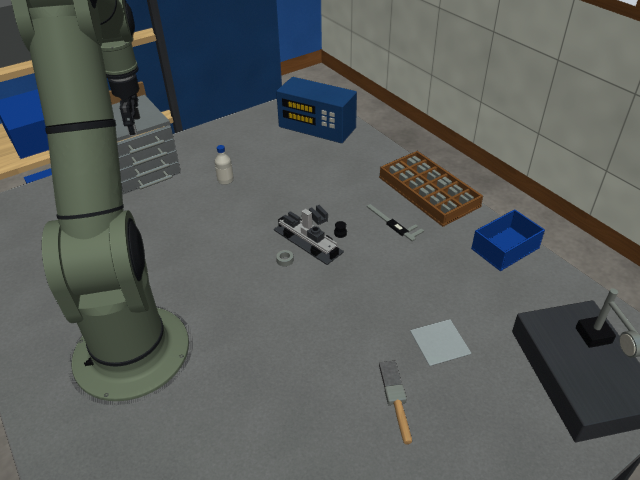

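The top view shows the rest with the carrier around (293,265). The ring block at (304,259) is next to the post, and the slot block at (266,266) has slid left. The loupe (304,228), vee block (267,232) and ring gauge (304,303) are nearby. Next I'll look from the wrist.

```bash
cat >> h.py <<'E'
def R(yaw): # tool down, tool y (closing) along world direction yaw
    y=np.array([np.cos(yaw),np.sin(yaw),0]); z=np.array([0,0,-1.]); return np.c_[np.cross(y,z),y,z]
E
python3 - <<'E'
from h import *
a=np.arctan2(.19,.98)
s=robot.read_state(); print(np.round(s["tool_rot"],2).tolist())
for c in (a,a+np.pi):
    q=robot.inverse_kinematics([480,80,330],R(c)); print(c,q)
y=s["tool_rot"][:,1] if hasattr(s["tool_rot"],"shape") else np.array(s["tool_rot"])[:,1]
cs=[c for c in (a,a+np.pi) if robot.inverse_kinematics([480,80,330],R(c)) is not None]
c=min(cs,key=lambda c:abs(np.array(robot.inverse_kinematics([480,80,330],R(c)))[6]))
robot.movep([510,90,330],R(c))
p=robot.camera("wrist"); cv2.imwrite("pics/w1.png",p["image"]); np.savez("w1.npz",**p)
print(c,np.round(p["cam_to_world"],2),robot.read_state()["time"])
for t in("rest","carrier","post","ring_block","slot_block","ring_gauge","vee_block","loupe"):
    for r in robot.recognise(p,t)[:2]: print(t,np.round(r["centre"]),round(r["conf"],2),np.round(world(p,r["centre"])[0]))
E
```

```text
[[-0.89, 0.45, -0.0], [0.45, 0.89, -0.0], [-0.0, -0.0, -1.0]]
0.1915017184696188 [-0.6384366   0.20599909  0.42126242  1.83698306 -0.09315416  1.1178895
  0.00726804]
3.3330943720594117 None
0.1915017184696188 [[ 9.8000e-01 -1.8000e-01 -6.0000e-02  4.9408e+02]
 [ 1.9000e-01  9.3000e-01  3.2000e-01  1.7157e+02]
 [-0.0000e+00 -3.2000e-01  9.5000e-01  4.7223e+02]
 [ 0.0000e+00  0.0000e+00  0.0000e+00  1.0000e+00]] 2.8667
rest [343. 172.] 0.98 [532. 107.  32.]
carrier [364. 198.] 0.95 [555.  91.  69.]
post [364. 198.] 0.66 [554.  91.  68.]
ring_block [360. 241.] 0.97 [562.  46.  66.]
slot_block [367. 144.] 0.84 [549. 143.  46.]
ring_gauge [278. 200.] 0.63 [466.  55.  -1.]
ring_gauge [362. 201.] 0.41 [551.  90.  80.]
vee_block [446. 157.] 0.65 [635. 144.  29.]
vee_block [360. 244.] 0.26 [561.  43.  66.]
loupe [437. 239.] 0.93 [650.  56.  36.]
```

View pics/w1.png

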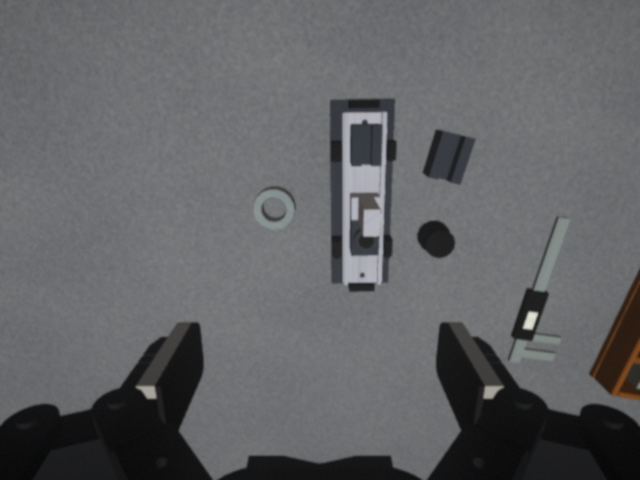

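In the wrist view the carrier runs from (363,110) to (362,285). The post top is at (371,222), the slot block at (366,144) near the far end, and the ring block at (363,237) against the post. Now I'll fit the geometry from the depth data.

```bash
cat > fit.py <<'E'
from h import *
def fit(p):
    C=cloud(p).reshape(-1,3); C=C[~np.isnan(C[:,0])]
    C=C[np.hypot(C[:,0]-555,C[:,1]-85)<135]
    def rect(lo,hi,near=None,r=999):
        S=C[(C[:,2]>lo)&(C[:,2]<hi)]
        if near is not None: S=S[np.hypot(*(S[:,:2]-near).T)<r]
        (c,wh,_)=cv2.minAreaRect(S[:,:2].astype(np.float32)); b=cv2.boxPoints((c,wh,_))
        e=[b[1]-b[0],b[2]-b[1]]; e=max(e,key=np.linalg.norm); e=e/np.linalg.norm(e)
        if e[1]>0:e=-e   # axis pointing to -y (right)
        return np.array(c),np.round(wh),np.degrees(np.arctan2(e[1],e[0])),len(S),S
    return C,rect
if __name__=="__main__":
    p=dict(np.load("w1.npz")); C,rect=fit(p)
    print("hist",[(z,int(((C[:,2]>=z)&(C[:,2]<z+3)).sum())) for z in range(0,125,3)])
    for n,lo,hi in(("post",100,125),("plate",28,42)):
        c,wh,a,k,S=rect(lo,hi,(555,88),110); print(n,c,wh,a,k)
        if n=="plate": ax=np.radians(a); cc=c
    d=np.array([np.cos(ax),np.sin(ax)]); nn=np.array([-d[1],d[0]])
    S=C[(C[:,2]>50)&(C[:,2]<63)]; s=(S[:,:2]-cc)@d; t=(S[:,:2]-cc)@nn
    k=(abs(t)<25)
    print("blocktop hist",[(b,int(((s[k]>=b)&(s[k]<b+4)).sum()),) for b in range(-100,100,4)])
    for m in(k&(s<-35),k&(s>-5)):
        print(m.sum(),np.percentile(s[m],[1,50,99]),np.percentile(t[m],[1,50,99]),np.median(S[m,2]))
    # bystanders
    for lo,hi,q in((14,26,(470,62)),(25,40,(637,140)),(25,45,(650,55))):
        S=C if 0 else cloud(p).reshape(-1,3); S=S[(S[:,2]>lo)&(S[:,2]<hi)&(np.hypot(S[:,0]-q[0],S[:,1]-q[1])<40)]
        print("by",q,np.percentile(S[:,:2],[1,50,99],axis=0).round().tolist())
E
python3 fit.py
```

```text
hist [(0, 10152), (3, 1871), (6, 1226), (9, 142), (12, 541), (15, 271), (18, 968), (21, 231), (24, 407), (27, 998), (30, 2772), (33, 1569), (36, 1323), (39, 119), (42, 51), (45, 360), (48, 87), (51, 44), (54, 862), (57, 553), (60, 20), (63, 207), (66, 181), (69, 27), (72, 14), (75, 12), (78, 14), (81, 30), (84, 16), (87, 15), (90, 23), (93, 20), (96, 18), (99, 26), (102, 23), (105, 14), (108, 324), (111, 170), (114, 0), (117, 0), (120, 0), (123, 0)]
post [560.70953369  79.27279663] [16. 26.] -77.411064 556
plate [596.15753174  90.4752655 ] [137. 207.] -77.646065 5926
blocktop hist [(-100, 0), (-96, 0), (-92, 0), (-88, 0), (-84, 0), (-80, 16), (-76, 14), (-72, 16), (-68, 15), (-64, 12), (-60, 15), (-56, 11), (-52, 13), (-48, 12), (-44, 12), (-40, 1), (-36, 0), (-32, 0), (-28, 0), (-24, 0), (-20, 0), (-16, 0), (-12, 4), (-8, 12), (-4, 11), (0, 4), (4, 0), (8, 0), (12, 0), (16, 0), (20, 0), (24, 0), (28, 0), (32, 2), (36, 1), (40, 4), (44, 6), (48, 9), (52, 9), (56, 0), (60, 0), (64, 0), (68, 0), (72, 0), (76, 0), (80, 0), (84, 0), (88, 0), (92, 0), (96, 0)]
137 [-79.77700939 -61.87505875 -40.16669171] [-24.97338569 -23.38983519 -21.85226964] 56.7146217715071
50 [-4.705907   43.02154184 55.05383406] [-24.95956099 -23.20964961 -21.96988378] 56.61216960322818
by (470, 62) [[442.0, 28.0], [465.0, 50.0], [488.0, 73.0]]
by (637, 140) [[624.0, 120.0], [648.0, 145.0], [660.0, 169.0]]
by (650, 55) [[640.0, 36.0], [655.0, 51.0], [671.0, 66.0]]
```

```bash
cat > fit2.py <<'E'
from fit import *
def run(p):
    C,rect=fit(p); cc,wh,a,k,S=rect(104,125,(560,80),60); print("post",cc,wh,a)
    for it in range(3):
        ax=np.radians(a); d=np.array([np.cos(ax),np.sin(ax)]); nn=np.array([-d[1],d[0]])
        s=(C[:,:2]-cc)@d; t=(C[:,:2]-cc)@nn; z=C[:,2]
        m=(z>30)&(z<40)&(abs(t)<26)&(abs(s)<98)
        (c,w,_)=cv2.minAreaRect(C[m,:2].astype(np.float32)); b=cv2.boxPoints((c,w,_))
        e=max([b[1]-b[0],b[2]-b[1]],key=np.linalg.norm); e=-e*np.sign(e[1]); a=np.degrees(np.arctan2(e[1],e[0]))
    print("plate",c,w,a)
    for lo,hi in((-90,-14),(14,90)):
        m=(z>52)&(z<60)&(abs(t)<20)&(s>lo)&(s<hi)
        print("block",m.sum(),np.percentile(s[m],[0,2,98,100]).round(1),np.percentile(t[m],[2,98]).round(1),np.median(z[m]))
    m=(z>18)&(z<25.8)&(abs(t)<50); 
    return cc,a
if __name__=="__main__":
    run(dict(np.load("w1.npz")))
E
python3 fit2.py
```

```text
post [560.69824219  79.21172333] [16. 26.] -76.71031
plate (560.6295166015625, 78.95873260498047) (51.496421813964844, 190.76976013183594) -76.18719
block 879 [-84.  -83.1 -44.3 -43. ] [-12.8  16.2] 56.703019336907516
block 309 [14.1 14.6 51.7 52. ] [-16.   12.9] 56.69382460593522
```

```bash
cat > yaw.py <<'E'
from fit import *
def yaw(p,cc):
    C,_=fit(p); C=C[(C[:,2]>34)&(C[:,2]<41)]; best=[]
    for a in np.arange(-80,-74,.25):
        r=np.radians(a); d=np.array([np.cos(r),np.sin(r)]); n=np.array([-d[1],d[0]])
        s=(C[:,:2]-cc)@d; t=(C[:,:2]-cc)@n; m=(abs(s)<93)&(abs(t)<27)
        h=np.histogram(t[m],np.arange(-27,27.1,1))[0]; best.append((float((h.astype(float)**2).sum()),a,h))
    best.sort(key=lambda b:-b[0]); print([(b[0],b[1]) for b in best[:4]],best[0][2].tolist()); return best[0][1]
if __name__=="__main__": yaw(dict(np.load("w1.npz")),np.array([560.7,79.2]))
E
python3 yaw.py
```

```text
[(173103.0, np.float64(-78.0)), (169833.0, np.float64(-78.25)), (163496.0, np.float64(-77.75)), (156124.0, np.float64(-78.5))] [0, 0, 0, 0, 11, 14, 166, 146, 158, 154, 12, 41, 15, 8, 6, 4, 2, 7, 7, 6, 5, 5, 6, 2, 8, 6, 10, 9, 11, 8, 6, 10, 9, 6, 7, 7, 4, 3, 4, 8, 5, 3, 4, 26, 85, 137, 158, 140, 25, 3, 0, 0, 0, 0]
```

```bash
cat >> h.py <<'E'
ax=np.radians(-78.0); d=np.array([np.cos(ax),np.sin(ax)]); nn=np.array([-d[1],d[0]]); cc=np.array([560.7,79.2]); RR=R(ax+np.pi/2)
def P(s,z,t=0): return [*(cc+s*d+t*nn),z]
E
python3 - <<'E'
from h import *
robot.clamp(); s=robot.read_state(); print("gap",s["finger_gap"])
robot.movep(P(-112,150),RR); robot.movel(P(-112,43),max_speed=100)
f0=np.array(robot.read_state()["ft_force"])
print(robot.movel(P(-90,43),max_speed=40,guard=4))
g=robot.movel(P(-57,43),max_speed=15,guard=5)
s=robot.read_state(); e=np.array(s["eef_pos"]); print(g,"s",(e[:2]-cc)@d,"t",(e[:2]-cc)@nn,np.round(np.array(s["ft_force"])-f0,1),s["time"])
robot.movel(P((e[:2]-cc)@d-12,43),max_speed=40); robot.movel(P(-75,150),max_speed=150)
robot.open_gripper(); robot.movep([510,90,330],RR)
p=robot.camera("wrist"); cv2.imwrite("pics/w2.png",p["image"]); np.savez("w2.npz",**p)
from fit2 import run; from yaw import yaw
c,_=run(p); a=yaw(p,c); 
C=cloud(p).reshape(-1,3); r=np.radians(a); D=np.array([np.cos(r),np.sin(r)]);N=np.array([-D[1],D[0]])
S=(C[:,:2]-c)@D;T=(C[:,:2]-c)@N
for lo,hi in((-90,-14),(14,90)):
    m=(C[:,2]>54)&(C[:,2]<60)&(abs(T)<20)&(S>lo)&(S<hi); print(np.percentile(S[m],[1,99]))
print(robot.read_state()["time"])
E
```

```text
gap -0.051432843332078766
False
True s -62.42922327900483 t -0.22813622557555574 [ 1.2  0.6 -0. ] 8.4333
post [560.76312256  78.39775085] [16. 26.] -77.54842
plate (562.6788940429688, 76.86198425292969) (48.869380950927734, 192.15077209472656) -77.89044
block 773 [-51.9 -51.6 -14.7 -14. ] [-14.9  14.4] 56.67737868167961
block 319 [14.5 15.  51.9 52. ] [-14.8  14.7] 56.593778335219895
[(177322.0, np.float64(-77.75)), (175396.0, np.float64(-78.0)), (162445.0, np.float64(-77.5)), (161698.0, np.float64(-78.25))] [0, 0, 0, 0, 4, 12, 161, 154, 156, 157, 32, 6, 46, 6, 8, 3, 4, 2, 5, 4, 5, 3, 9, 5, 4, 5, 10, 8, 10, 5, 5, 6, 3, 4, 4, 4, 4, 7, 5, 4, 4, 5, 8, 10, 88, 133, 161, 147, 36, 6, 0, 0, 0, 0]
[-51.72261121 -14.19656654]
[14.68257778 51.95395623]
11.375
```

```bash
python3 -c "
import cv2;i=cv2.imread('pics/w2.png')[60:330,220:500];cv2.imwrite('pics/w2c.png',cv2.resize(i,None,fx=2.2,fy=2.2))"
```

```text
(no output)
```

View pics/w2c.png

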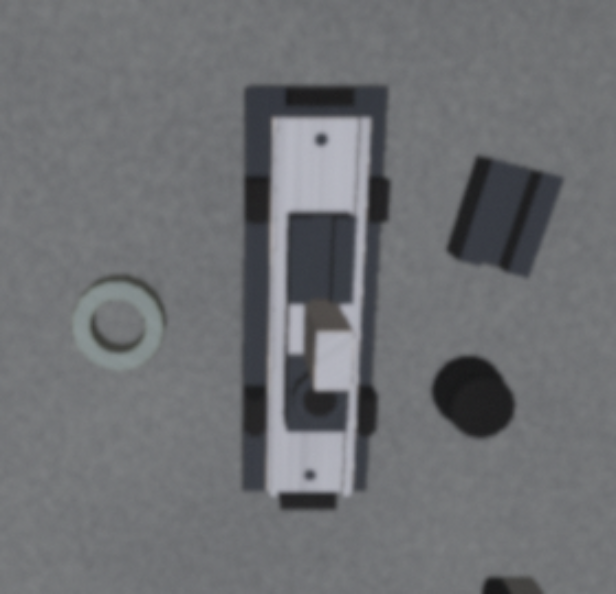

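The crop shows both blocks against the post foot: slot block at (320,257), ring block at (318,395). The fit agrees, with outer faces at ±52 mm, so both are flush. Next: grasp, null the side force, lift and check.

Run:
```python
from h import *
r=R(np.radians(-77.9)+np.pi/2); c=[560.8,78.4]
robot.movep([*c,190],r); print(robot.movel([*c,67],max_speed=70,guard=6))
f0=np.array(robot.read_state()["ft_force"]); robot.clamp(); robot.wait(.3)
s=robot.read_state(); print(s["finger_gap"],s["gripper_force"],np.round(np.array(s["ft_force"])-f0,1),np.round(s["torque"],2))
e=np.array(s["eef_pos"])
robot.movel([e[0],e[1],80],max_speed=20); robot.wait(.3)
s=robot.read_state(); print(s["finger_gap"],np.round(np.array(s["ft_force"])-f0,1),np.round(s["torque"],2),s["eef_pos"],s["time"])
p=robot.camera("side"); i=p["image"][170:290,230:380]; cv2.imwrite("pics/s2.png",cv2.resize(i,None,fx=5,fy=5))
```

```text
False
15.635033083255173 59.5324981212616 [1.3 0.9 2.7] [ 0.09 -0.2   0.03]
15.2837655198162 [ 0.   0.4 -9.1] [-0.01  0.05 -0.03] [560.92002039  78.40957725  79.9334629 ] 15.975
```

View pics/s2.png

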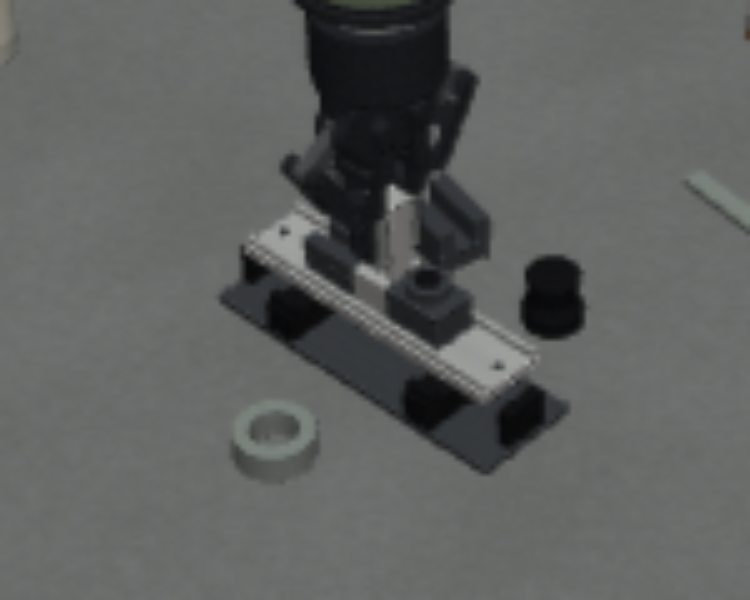

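The carrier hangs level about 13 mm up, with both blocks against the foot: ring at (428,305), slot at (330,255). It carries the full weight of 9.1 N with almost no moment, so I'll lift it the rest of the way.

Run:
```python
from h import *
e=np.array(robot.read_state()["eef_pos"])
robot.movel([e[0],e[1],167],max_speed=35); robot.wait(.6)
s=robot.read_state(); print(s["finger_gap"],np.round(s["ft_force"],1),np.round(s["torque"],2),s["eef_pos"],s["time"])
p=robot.camera("side"); i=p["image"][150:270,230:380]; cv2.imwrite("pics/s3.png",cv2.resize(i,None,fx=5,fy=5))
```

```text
15.366120872943945 [-0.1  1.  -8.4] [-0.05 -0.01 -0.04] [560.91282203  78.40048426 166.99514966] 19.2583
```

View pics/s3.png

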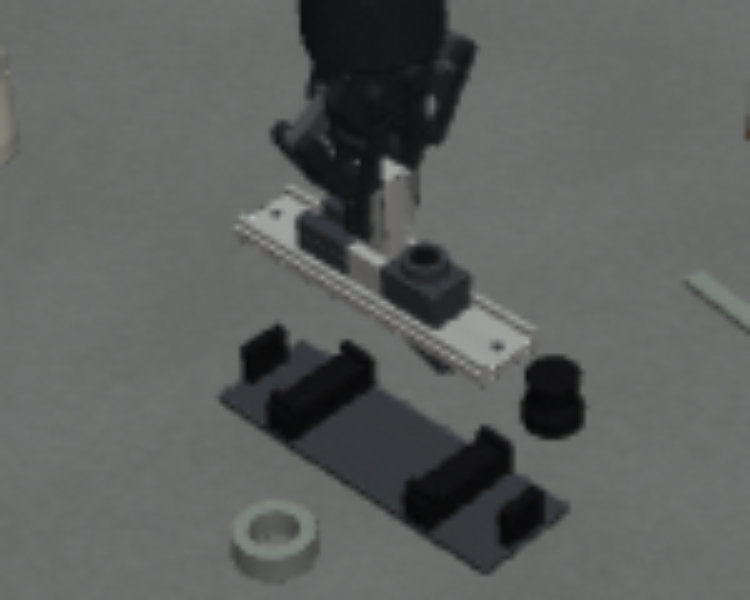

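The carrier is level and held about 10 cm above the rest, with both blocks (328,240) and (427,280) still against the foot. Handing in.

```bash
python3 -c "
from workcell import robot
print(robot.finish_job())"
```

```text
the job is handed in; nothing more can be done
None
```

I pushed the slot block flush against the post's foot, lifted the carrier level to about 10 cm above its rest, and handed the job in while holding it there; the hand-in call returned no verdict.

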